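# Close up the cold box

## Robot

A 7-joint arm with a two-finger parallel gripper is mounted at the origin on the work surface. World frame = base frame: x ahead of the robot, y to its left, z up, the work surface at z = 0. Lengths are in mm, angles in rad, forces in N, time in s.
With the tool pointing down it reaches from about 425 to 875 mm from the base axis. Payload 8.4 kg.
Tool frame: the origin (TCP) lies at the very end of the fingers, on their centre line; the grasp point (between the pads) lies 19 mm behind it; z points along the fingers, y is the line along which they close (so a half turn about z gives the same grasp; the last joint's range is limited). The gripper opens to 87 mm and grips with 3 to 60 N. Pads are 19 mm wide; open, the fingers measure 117 mm over their backs; the gripper's body (75 mm by 190 mm) begins 51 mm behind the grasp point.
Start: joints at [1.207, 0.333, 0.04, 1.465, -0.013, 1.343, -0.059], TCP at [170.094, -627.321, 222.546] pointing down, gripper open.
Joint ranges: [-2.58, 2.58], [-0.38, 2.09], [-1.3, 1.39], [0.25, 2.4], [-1.5, 4.64], [0.08, 2.09], [-2.65, 2.65]. Speed limits (rad/s): [2.22, 2.22, 2.79, 2.79, 3.14, 3.14, 3.14].

## Interface

Orientations are given as a rotation vector (axis times angle).
In Python, from workcell import bot, solver, eyes gives the robot as it stands. Calls block until the motion is done:
- bot.move_pose(position, orientation): joint-space move of the TCP to a pose.
- bot.move_linear(position, rotation=None, v=150, stop_force=None): straight line of the TCP; rotation=None keeps the orientation; v is the mean speed in mm/s. With stop_force (N) it stops when the force on the tool has changed by that much, and returns True; else False.
- bot.set_joints(angles): joint-space move.
- bot.set_gripper(opening, newtons=None): finger opening in mm; newtons is the grip in N (None keeps the last); returns when the fingers have stopped.
- bot.dwell(seconds).
- solver.ik(position, orientation): joint angles nearest the present ones, or None.
- bot.get_state(): the state.
- eyes.get_image(name): name is "scene" or "top"; returns the picture (420x560x3 uint8, red, green, blue); there is no depth.
- eyes.camera_params(name): a dict with "vertical_fov" (degrees; the focal length in pixels is half the picture's height over the tangent of half this angle, whatever the lens; pixels are square), "cx", "cy" (the principal point, pixels), "dist" ([k1, k2, p1, p2, k3] as OpenCV has them; the pictures are not rectified), "R" (3x3) and "t" (3): a world point X has camera coordinates R X + t. Camera axes: x right, y down, z forward; pixel columns grow to the right and rows downward; lengths in mm; the calibration is good to about 2 mm. A picture is of the moment at which its call begins. camera_params takes no time and is no camera call.
A pose or a line that the arm cannot do raises bot.Unreachable and nothing moves.
- bot.job_done(): hands the job in; it is judged then, once.
The state is a dict: "clock": time; "joint_positions": joint angles; "joint_vel": joint speeds; "effort": joint torques, N m; "tcp_pos": TCP position; "tcp_rot": TCP orientation; "wrist_force": force on the tool from outside, world axes, zero at the start; "moment": the same for the moment, N m; "width": finger opening in mm; "finger_force": force on a finger pad.
Only numpy, scipy, OpenCV 4.12 (cv2) and the standard library are available. Lean on these libraries where they do the work, as an engineer would, in place of code of your own. Each camera call takes 0.05 s, during which the arm holds its last target. There are 200 camera calls.

## Task

Put the aluminium tube block into the cold box so that it stands flat on the floor of the box, then lay the large lid on the box and press it down firmly until it is fully home and level all round. Set things down rather than dropping them, and leave everything else on the bench where it is.

Things in the scene. Friction and masses are not known exactly. Their poses are not given: they have to be found in the camera images.
- coolbox: The cold box: open grey rectangular plastic box, fixed to the bench (it cannot slide). Outside 120 along its x by 150 along its y, 75 high; walls and floor 5 thick, so 110 x 140 inside, 70 deep. Four dark rubber seal strips on the rim, one per side, stand 8 proud of it. Origin at the centre of the underside, z up.
- box_floor (a point): Centre of the box's inner floor, 5 above the bench; axes as the box.
- box_rim (a point): Centre of the box's mouth at the height of the hard plastic rim, 75 above the bench; axes as the box. The rubber strips on the rim reach 83 above the bench. They are stiff: each yields downwards only under about 3 to 4 N (about 14 N for all four together) and then stays where it was pushed.
- lid: The cold box's lid, the larger of the two grey lids, loose, right way up, about 150 g. Plate 130 along x by 160 along y, 5 thick; below it a plug frame 102 x 132, 14 deep (4 play per side in the box); above it a central rib 14 thick (x), 70 long (y), 36 high. Origin at the centre of the plug's underside, z up: plate top at 19, rib top at 55. The same when turned half round.
- lid_seat (a point): Centre of the underside of the lid's plate, 14 above the lid's origin; it meets box_rim when the lid is home. When first laid on the box the plate rests on the seal strips, 8 above the rim; fully home, it rests on the hard rim.
- lid_grip (a point): Centre of the top of the lid's rib, 55 above the lid's origin; a push straight down here loads all four strips evenly.
- block: Aluminium block with two rows of shallow tube wells, loose, about 400 g: 64 along its x by 100 along its y by 26 high, with a central black lifting rib 14 thick along x, 60 long along y, reaching from 26 to 62 above its underside. Origin at the centre of the underside, z up.
- block_grip (a point): Centre of the top of the block's lifting rib, 62 above its underside.
- small_lid: Bystander: a smaller grey lid of the same form (plate 84 x 100) that belongs to another box; it may lie on either side. Origin under its centre.
- tip_box: Bystander: blue box 85 x 120 x 50, loose. Origin under its centre.
- bottle: Bystander: white bottle, 60 in diameter, 140 tall, loose. Origin under its centre.
- jar: Bystander: amber glass jar, 56 in diameter, 80 tall, loose. Origin under its centre.
- marker: Bystander: black marker pen 130 long, 14 thick, lying loose. Origin under its middle.
- tub: Bystander: white open tub, 90 in diameter, 60 tall, loose. Origin under its centre.
There are look-alikes about, which are no part of the job. What is shaped like the block but red is not meant.

How it is judged (in metres and radians):
On the way, in this order (a step that is already met when the one before it is completed fails the run):
1. the block stands flat on the floor of the box and is let go (x of block in the frame of coolbox between -0.035 and 0.035 m and y of block in the frame of coolbox between -0.035 and 0.035 m and z of block in the frame of box_floor below 0.004 m and angle between block's own z axis and vertical below 0.06 rad and contact force between the fingers and block below 0.1 N and linear speed of block below 0.02 m/s), for 0.2 s.
2. the lid is home on the hard rim, level all round, over the block (x of block in the frame of coolbox between -0.035 and 0.035 m and y of block in the frame of coolbox between -0.035 and 0.035 m and z of block in the frame of box_floor below 0.004 m and angle between block's own z axis and vertical below 0.06 rad and x of lid_seat in the frame of box_rim between -0.009 and 0.009 m and y of lid_seat in the frame of box_rim between -0.009 and 0.009 m and z of lid_seat in the frame of box_rim below 0.003 m and angle between lid's own z axis and vertical below 0.025 rad and angle between the y axis of lid and the y axis of coolbox, either way round below 0.12 rad), for 0.2 s.
At the end, for the whole second after the job is handed in: Block upright on the box floor (within 4 mm, 0.06 rad; centre within 35 mm of the box's in x and y); large lid on the box, within 9 mm in x and y, square within 0.12 rad either way round, plate within 3 mm of the hard rim, level within 0.025 rad; both at rest (all of step 2 and linear speed of each of block, lid below 0.02 m/s); the robot touches nothing.
It fails at once if another thing on the bench is moved by more than 30 mm (distance of any of small_lid, tip_box, bottle, jar, marker, tub from where it was at the start of the episode above 0.03 m).
It fails at once if the block or the lid is dropped (falls freely faster than 0.8 m/s, a fall of over 30 mm) ((linear speed of block above 0.8 m/s and contact force between the fingers and block below 0.1 N) or (linear speed of lid above 0.8 m/s and contact force between the fingers and lid below 0.1 N)).
It also fails if it takes over 72 s, if anything falls off the work surface, if the arm or the gripper's body presses on something with over 40 N, if the wrist force passes 120 N, or if a joint passes its speed limit or range.

## Working session

There is one attempt and no reset: what is moved stays moved. The work goes in short steps, each a Python script; the robot and the scene stay as the last script left them, time stands still between calls to the robot, and variables do not carry over. Pictures are saved under pics/ and viewed, at most 10 in all, crops included, and the job is handed in when it is done.

```bash
mkdir -p pics
python3 - <<'E'
from workcell import bot, solver, eyes
import cv2
for n in ("top","scene"):
    cv2.imwrite(f"pics/{n}0.png",eyes.get_image(n)[:,:,::-1]); print(n,eyes.camera_params(n))
s=bot.get_state(); print(s['clock'],s['tcp_pos'],s['tcp_rot'],s['width'])
E
```

```text
top {'vertical_fov': 45.868331146486774, 'cx': 289.0396748387752, 'cy': 208.18875546505112, 'dist': array([0.02031673, 0.        , 0.        , 0.        , 0.        ]), 'R': array([[ 0.00377765, -0.99998724,  0.00335336],
       [-0.98036073, -0.00436468, -0.19716439],
       [ 0.19717651, -0.00254268, -0.98036471]]), 't': array([  -4.21298234,  521.49492772, 1180.08604659])}
scene {'vertical_fov': 57.92186910026878, 'cx': 278.78891579515783, 'cy': 217.58794412353757, 'dist': array([-0.07591534,  0.        ,  0.        ,  0.        ,  0.        ]), 'R': array([[-0.45662502,  0.88963247, -0.00690286],
       [ 0.50148048,  0.2509724 , -0.8279675 ],
       [-0.73485435, -0.38153233, -0.5607336 ]]), 't': array([ 271.73499675, -187.44366159, 1300.06069023])}
0.1 [ 169.97223391 -626.94219547  221.75413155] [-3.11268143e+00 -4.14503082e-01  4.83299494e-04] 86.8551162853518
```

View pics/top0.png

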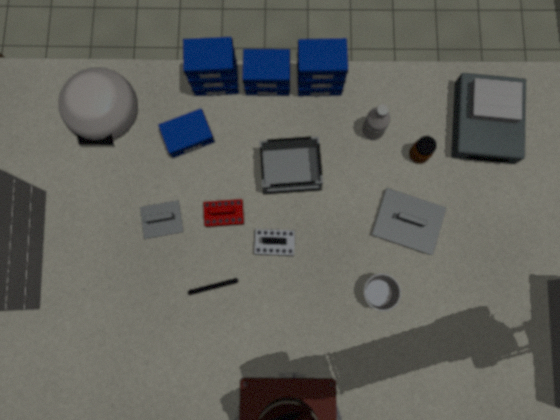

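View pics/scene0.png

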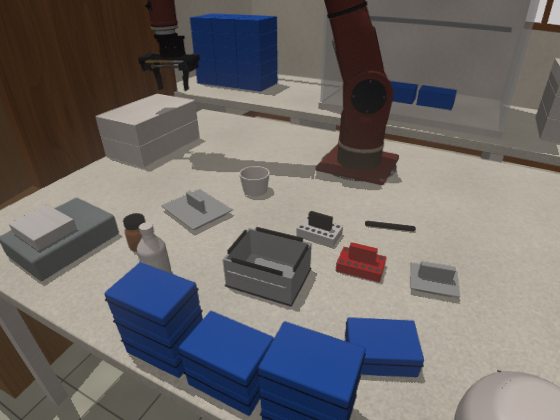

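The top view shows the box at (291,165), the block at (274,241), the large lid at (409,220), the red look-alike at (223,212) and the small lid at (161,219). I'll zoom in to get corners.

```bash
cat > h.py <<'E'
import numpy as np, cv2
from workcell import bot, solver, eyes
from scipy.spatial.transform import Rotation as Ro
def K(p,sh=420):
    f=sh/2/np.tan(np.radians(p['vertical_fov']/2)); return np.array([[f,0,p['cx']],[0,f,p['cy']],[0,0,1]])
def px2w(n,px,z):
    p=eyes.camera_params(n); u=cv2.undistortPoints(np.float64(px).reshape(-1,1,2),K(p),p['dist'])[:,0]
    d=np.c_[u,np.ones(len(u))]@p['R']; c=-p['R'].T@p['t']
    return c+d*((z-c[2])/d[:,2])[:,None]
def w2px(n,X):
    p=eyes.camera_params(n); return cv2.projectPoints(np.float64(X).reshape(-1,1,3),cv2.Rodrigues(p['R'])[0],p['t'],K(p),p['dist'])[0][:,0]
def down(a):  # tool down, closing line (tool y) at world angle a
    y=np.array([np.cos(a),np.sin(a),0]); z=np.array([0,0,-1.]); return Ro.from_matrix(np.c_[np.cross(y,z),y,z]).as_rotvec()
E
python3 - <<'E'
import cv2
im=cv2.imread('pics/top0.png')[120:280,240:460]
cv2.imwrite('pics/zoom0.png',cv2.resize(im,None,fx=3.6,fy=3.6,interpolation=cv2.INTER_CUBIC))
E
```

```text
(no output)
```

View pics/zoom0.png

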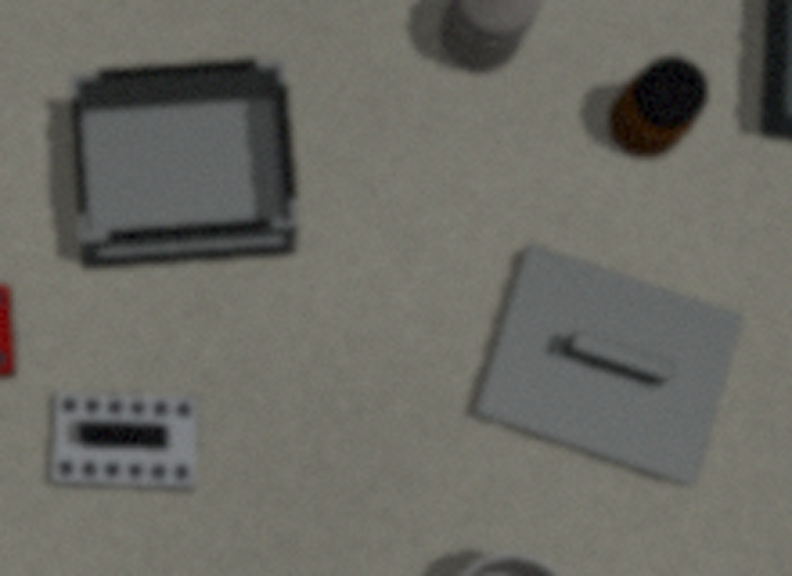

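The zoom shows clean corners for the block, the lid plate and the box rim. I'll fit the poses to the known sizes and overlay them as a check.

```bash
cat > m.py <<'E'
from h import *
from scipy.optimize import least_squares
q=lambda L:[(240+x/3.6-.36,120+y/3.6-.36) for x,y in L]
def T(p,P): 
    c,s=np.cos(p[2]),np.sin(p[2]); P=np.float64(P); return np.c_[p[0]+c*P[:,0]-s*P[:,1],p[1]+s*P[:,0]+c*P[:,1],P[:,2]]
rect=lambda a,b,z:[(a/2,b/2,z),(a/2,-b/2,z),(-a/2,-b/2,z),(-a/2,b/2,z)]  # TL,TR,BR,BL in image
fit=lambda P,px,g:least_squares(lambda p:(w2px('top',T(p,P))-px).ravel(),g,x_scale=[10,10,.1])
obs={'block':(rect(64,100,26),q([(54,394),(197,399),(193,488),(49,483)])),
'lid':(rect(130,160,19),q([(530,246),(742,313),(690,484),(476,408)])),
'box':(rect(120,150,75)[:2]+rect(120,150,0)[2:],q([(75,80),(285,69),(295,251),(85,266)]))}
ext={'block':rect(14,60,62)+rect(64,100,26),'lid':rect(14,70,55)+rect(130,160,19),'box':rect(120,150,75)+rect(110,140,5)+rect(120,150,0)}
im=cv2.resize(cv2.imread('pics/top0.png')[120:280,240:460],None,fx=3.6,fy=3.6,interpolation=cv2.INTER_CUBIC)
for n,(P,px) in obs.items():
    r=fit(P,px,[600,0,0]); print(n,r.x.round(3),'res px',r.fun.round(1))
    e=((w2px('top',T(r.x,ext[n]))-[240,120]+.36)*3.6).round().astype(int)
    for i in range(0,len(e),4): cv2.polylines(im,[e[i:i+4]],True,(0,255,0),1)
cv2.imwrite('pics/fit0.png',im)
E
python3 m.py
```

```text
block [ 4.40133e+02  3.54550e+01 -3.40000e-02] res px [-0.1 -0.4 -0.1 -0.3  0.2  0.4 -0.   0.3]
lid [ 4.98657e+02 -3.06224e+02 -3.35000e-01] res px [-0.6 -1.5  0.6  0.1  0.8  0.7 -0.8  0.7]
box [ 6.33247e+02 -6.92400e+00  6.90000e-02] res px [-0.8 -0.8  0.7 -1.5 -0.4  1.4  0.5  0.9]
```

View pics/fit0.png

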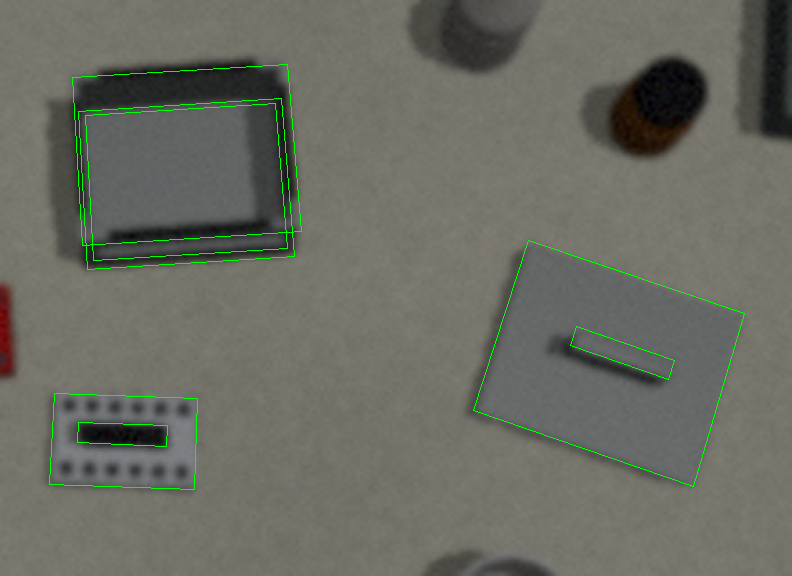

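The fits agree with the pictures: the block is within 1 px and the box and lid within about 1.5 px. Starting with the block.

```bash
cat >> h.py <<'E'
def best(pos,a):  # orientation (either half-turn) with less joint travel
    q0=np.array(bot.get_state()['joint_positions']); o=[]
    for k in (a,a+np.pi):
        q=solver.ik(pos,down(k))
        if q is not None: o.append((np.abs(np.array(q)-q0).max(),k))
    return min(o)[1]
def st(m):
    s=bot.get_state(); print(m,'t%.1f'%s['clock'],np.round(s['tcp_pos'],1),'F',np.round(s['wrist_force'],1),'w%.1f'%s['width'],'ff',s['finger_force'])
E
python3 - <<'E'
from h import *
b=[440.1,35.5]
a=best([*b,150],-.034); print(a)
bot.set_gripper(50,30)
bot.move_pose([*b,150],down(a)); st('above')
print(bot.move_linear([*b,34],v=100,stop_force=8)); st('down')
bot.set_gripper(5,30); st('grip')
bot.move_linear([*b,80],v=80); st('lift')
cv2.imwrite('pics/t1.png',cv2.resize(eyes.get_image('scene')[150:350,150:480,::-1],None,fx=2.4,fy=2.4))
E
```

```text
-0.034
above t3.5 [440.4  34.7 150.1] F [ 0.1 -0.3  0.4] w49.8 ff 0.0
False
down t4.9 [440.6  35.5  34.5] F [-0.5  0.1 -0. ] w50.0 ff 0.0
grip t5.6 [440.5  35.5  34.1] F [ 2.3 -0.5 -0.2] w13.7 ff 30.00008953269571
lift t6.3 [439.8  35.3  79.8] F [-0.2  0.5 -5.5] w13.5 ff 29.999945419840515
```

View pics/t1.png

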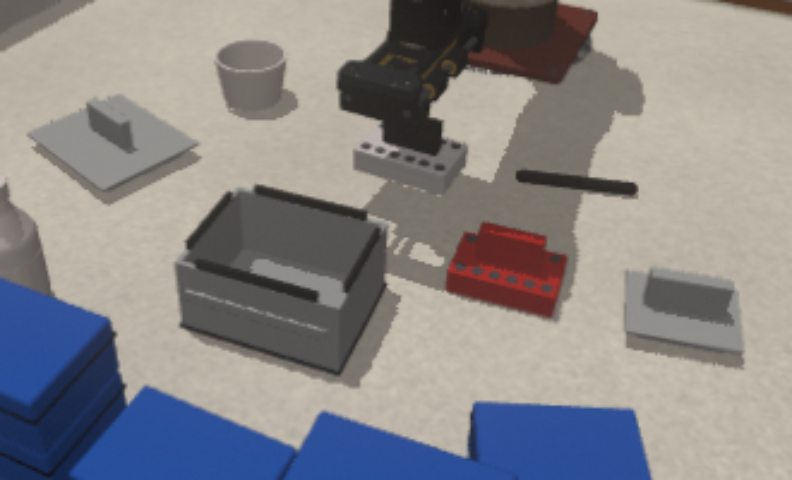

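The block hangs level in the grip, at (410,163) in the crop. The box corners in this second view, left bottom (181,326), near bottom (338,373), right bottom (386,284) and left rim (179,262), cross-check the box pose.

```bash
cat >> m.py <<'E'
print('--scene check')
r=fit(*obs['box'],[600,0,0]).x
f=lambda p:((w2px('scene',T(p,rect(120,150,0)+rect(120,150,75)))-150+.29)*2.4)
print(f(r).round(0).tolist())
pxs=np.array([(181,326),(338,373),(386,284),(179,262)])
idx=[int(np.argmin(np.linalg.norm(f(r)-q,axis=1))) for q in pxs]; print(idx)
g=least_squares(lambda p:np.r_[(f(p)[idx]-pxs).ravel()/2.4,(w2px('top',T(p,obs['box'][0]))-obs['box'][1]).ravel()],r,x_scale=[10,10,.1])
print(g.x,g.fun.round(1))
E
python3 m.py
python3 - <<'E'
from h import *
a=-.034; b=[633,-7]
bot.move_linear([440,35.5,170],v=150)
bot.move_linear([*b,170],down(.069),v=150); st('over box')
bot.move_linear([*b,60],v=100,stop_force=10); st('in')
E
```

```text
block [ 4.40133e+02  3.54550e+01 -3.40000e-02] res px [-0.1 -0.4 -0.1 -0.3  0.2  0.4 -0.   0.3]
lid [ 4.98657e+02 -3.06224e+02 -3.35000e-01] res px [-0.6 -1.5  0.6  0.1  0.8  0.7 -0.8  0.7]
box [ 6.33247e+02 -6.92400e+00  6.90000e-02] res px [-0.8 -0.8  0.7 -1.5 -0.4  1.4  0.5  0.9]
--scene check
[[335.0, 371.0], [181.0, 322.0], [241.0, 244.0], [383.0, 283.0], [336.0, 305.0], [173.0, 258.0], [237.0, 183.0], [386.0, 220.0]]
[1, 0, 3, 5]
[ 6.33805268e+02 -4.95609812e+00  7.64456175e-02] [ 0.6 -1.  -0.  -0.6 -0.7 -0.2 -1.8 -1.  -1.7 -0.8 -0.3 -1.9 -1.   1.
 -0.1  0.9]
over box t8.6 [632.5  -6.7 170. ] F [-0.  -0.5 -4.8] w13.7 ff 30.000081276521087
in t9.8 [633.6  -6.9  60.8] F [ 0.3  1.5 -3.8] w13.4 ff 29.999954821541905
```

```bash
cat >> m.py <<'E'
print('--lid')
r=fit(*obs['lid'],[600,0,0]).x
f=lambda p:((w2px('scene',T(p,rect(130,160,19)))-150+.29)*2.4)
pxs=np.array([(28,132),(120,95),(198,143),(105,189)])
F=f(r); idx=[int(np.argmin(np.linalg.norm(F-q,axis=1))) for q in pxs]; print(F.round(0).tolist(),idx)
g=least_squares(lambda p:np.r_[(f(p)[idx]-pxs).ravel()/2.4,(w2px('top',T(p,obs['lid'][0]))-obs['lid'][1]).ravel()],r,x_scale=[10,10,.1])
print(g.x,g.fun.round(1))
E
python3 m.py | sed -n '/--lid/,$p'
python3 - <<'E'
from h import *
b=[633.5,-6.5]
print(bot.move_linear([*b,36],v=40,stop_force=4)); st('floor')
bot.set_gripper(40,30); bot.dwell(.5); st('open')
bot.move_linear([*b,180],v=150)
a=best([560,-150,180],-.335); print(a)
bot.move_linear([560,-150,180],down(a),v=200); st('clear')
im=eyes.get_image('top')[120:280,240:460,::-1]
cv2.imwrite('pics/zoom1.png',cv2.resize(im,None,fx=3.6,fy=3.6,interpolation=cv2.INTER_CUBIC))
E
```

```text
--lid
[[100.0, 189.0], [25.0, 131.0], [119.0, 92.0], [198.0, 142.0]] [1, 2, 3, 0]
[ 4.98246101e+02 -3.05171121e+02 -3.30511337e-01] [-0.8 -0.2 -0.2 -1.1  0.5 -0.3 -1.3  0.1 -1.1 -1.3  0.1  0.1  0.6  0.7
 -1.2  1. ]
True
floor t10.3 [633.1  -6.7  38.8] F [ 0.  -1.2  2.2] w13.7 ff 29.99769293703139
open t11.6 [632.1  -6.9  38.3] F [-0.3  0.5 -0.6] w40.3 ff 0.0
-0.335
clear t13.6 [ 560.5 -148.3  180. ] F [ 0.4  0.5 -0.5] w39.9 ff 0.0
```

View pics/zoom1.png

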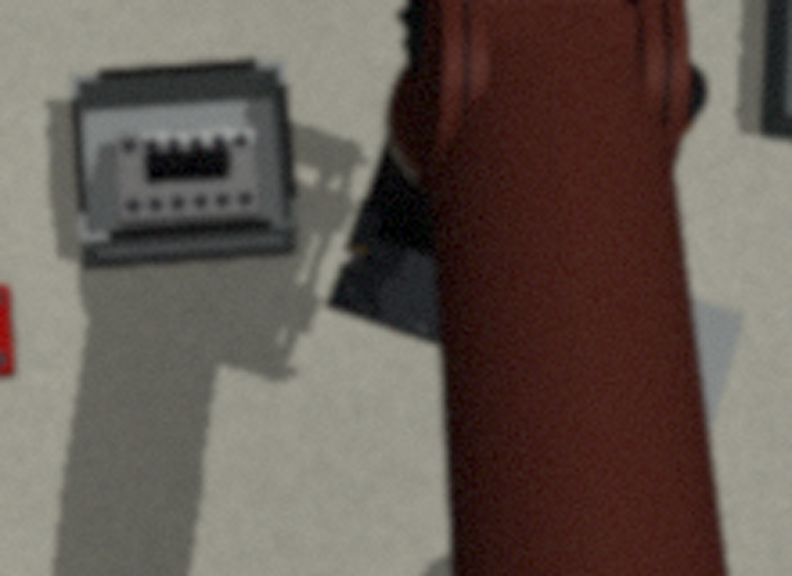

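The block stands in the middle of the box, centred at (190,178), and has been let go. Next, the lid.

Run:
```python
from h import *
l=[498.4,-305.7]
bot.move_linear([*l,130],down(-.333),v=200)
print(bot.move_linear([*l,28],v=90,stop_force=8)); st('down')
bot.set_gripper(5,30); st('grip')
bot.move_linear([*l,170],v=120); st('lift')
bot.move_linear([633.5,-6,170],down(.072),v=150)
bot.move_linear([633.5,-6,28+97],v=80,stop_force=6); st('hover')
bot.dwell(.3)
im=eyes.get_image('scene')[:,:,::-1]
cv2.imwrite('pics/s2.png',im)
cv2.imwrite('pics/s2z.png',cv2.resize(im[200:320,200:350],None,fx=5,fy=5,interpolation=cv2.INTER_CUBIC))
im=eyes.get_image('top')[:,:,::-1]
cv2.imwrite('pics/t2.png',im)
```

```text
False
down t16.0 [ 498.9 -305.9   28.7] F [ 1.   0.1 -0.2] w40.5 ff 0.0
grip t16.6 [ 498.5 -305.7   28.1] F [-0.7  0.2  0.8] w13.5 ff 29.99229587148875
lift t17.9 [ 497.9 -305.5  169.1] F [ 0.7 -0.6 -2.4] w13.6 ff 29.992610346525908
hover t21.0 [633.6  -5.8 125.1] F [ 0.3 -0.2 -1.3] w13.8 ff 29.992670891806483
```

View pics/s2z.png

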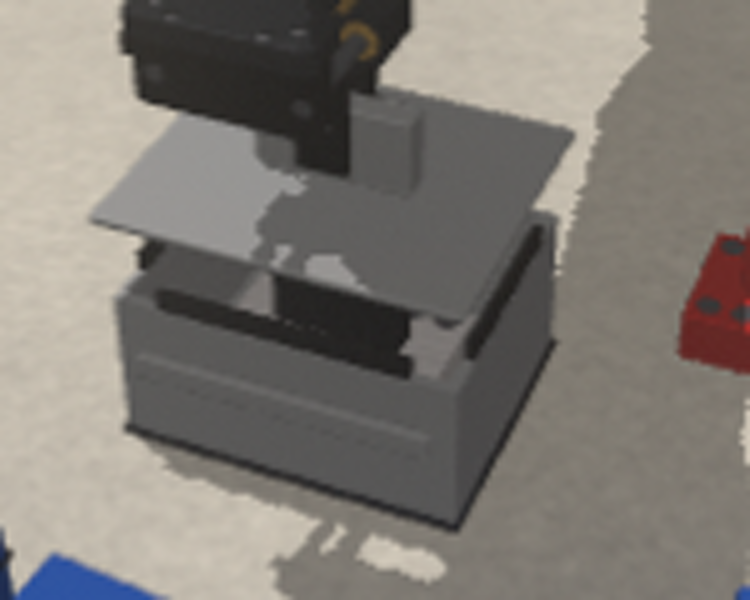

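The lid hangs level above the box. In this zoom its plate corners are (92,217), (462,320) and (575,132), with the box corners (128,430), (458,528), (553,343), (118,298), (460,385) below. I'll fit both in the same view and take the relative offset.

```bash
cat > m2.py <<'E'
from h import *
from m import T,rect
from scipy.optimize import least_squares
def fitv(P,px,g):
    px=np.array(px)/5-.4+200
    f=lambda p:w2px('scene',T(p,P))-px
    r=least_squares(lambda p:f(p).ravel(),g,x_scale=[10,10,.1]); return r.x,r.fun
R=lambda a,b,z:np.array(rect(a,b,z))[[1,0,3]] # left,near,right
g=[633.5,-6,.072]
for n,P,px in (('lid top116',R(130,160,116),[(92,217),(462,318),(575,132)]),
 ('box',np.r_[R(120,150,0),R(120,150,75)[:2]],[(128,430),(458,528),(553,343),(118,298),(460,385)])):
    x,e=fitv(P,px,g); print(n,x.round(3),e.round(1))
E
python3 m2.py | tail -2
```

```text
lid top116 [ 6.34051e+02 -4.89400e+00  7.00000e-02] [-1.  -0.3  0.4  0.3  0.6 -0.4]
box [ 6.35065e+02 -3.95200e+00  9.10000e-02] [ 0.7 -0.1  0.1 -0.4 -0.4 -0.2 -0.6 -0.4  0.2  1. ]
```

Run:
```python
import cv2
im=cv2.imread('pics/t2.png')[110:230,220:370]
cv2.imwrite('pics/t2z.png',cv2.resize(im,None,fx=5,fy=5,interpolation=cv2.INTER_CUBIC))
```

```text
(no output)
```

View pics/t2z.png

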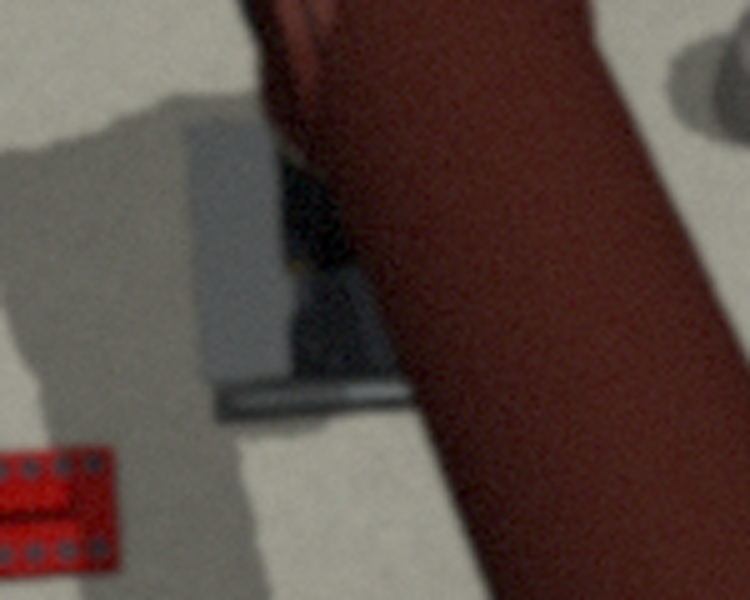

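The relative error is about 1 mm and 0.02 rad, inside the 4 mm play. I'll correct it and lower the lid gently.

Run:
```python
from h import *
b=[634.4,-5.1]
bot.move_linear([*b,120],down(.082),v=60)
print(bot.move_linear([*b,92],v=25,stop_force=5)); st('laid')
```

```text
True
laid t22.5 [634.2  -5.2  96.5] F [0.3 0.5 1.2] w13.9 ff 29.99403496272862
```

Contact came at 96.5 mm, against 97 expected on the strips, so the plug is in. Pressing now.

Run:
```python
from h import *
b=[634.2,-5.2]
bot.set_gripper(25,30); bot.dwell(.3); st('open')
bot.move_linear([*b,150],v=100)
bot.set_gripper(0,30)
for z,F in ((118,40),(104,45)):
    print(bot.move_linear([*b,z],v=40 if z>110 else 20,stop_force=F)); st('press')
bot.dwell(.3); st('hold')
```

```text
open t23.3 [633.6  -5.3  96. ] F [ 0.7  0.  -0.4] w24.7 ff 0.0
False
press t25.7 [634.   -5.2 118.2] F [-4.7 -1.1  7.2] w0.4 ff 3.363629371742718
True
press t26.1 [634.   -5.2 116.5] F [-4.1 -0.8  8.3] w0.2 ff 4.3553409283049405
hold t26.4 [634.   -5.2 116.6] F [-3.4  0.   8.6] w0.4 ff 3.92839185311459
```

The tool stopped at z=116.5 with the rib top expected at 116 when home. I'll back off and check.

Run:
```python
from h import *
b=[634,-5.2]
bot.move_linear([*b,108],v=15,stop_force=40); st('again')
bot.move_linear([*b,230],v=120)
bot.move_linear([500,-60,260],v=200); bot.dwell(.2); st('away')
im=eyes.get_image('scene')[:,:,::-1]
cv2.imwrite('pics/s3z.png',cv2.resize(im[200:320,200:350],None,fx=5,fy=5,interpolation=cv2.INTER_CUBIC))
```

```text
again t26.7 [634.   -5.2 116.6] F [-3.2 -1.3  7.9] w0.4 ff 4.1461781691759825
away t28.9 [500.4 -59.3 259.6] F [0.  0.2 0.6] w0.6 ff 0.0
```

View pics/s3z.png

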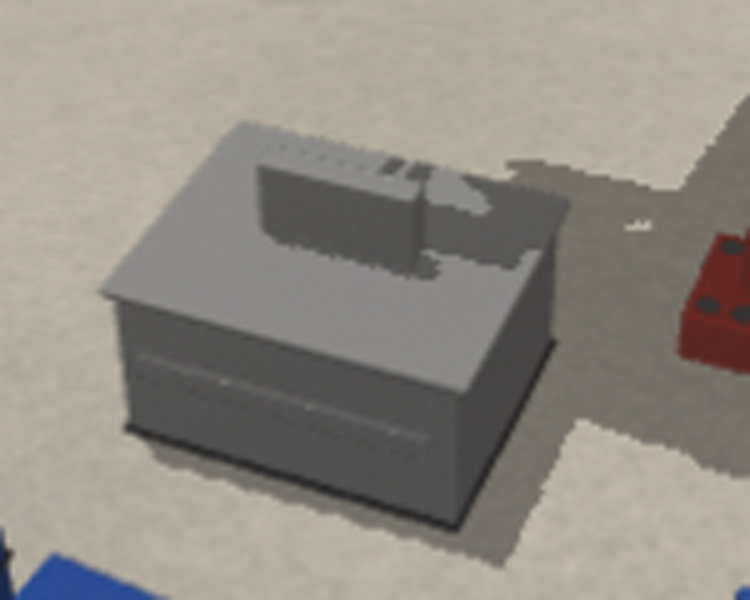

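The lid looks home: no strips are visible, and the plate corners are at (101,292), (464,390) and (570,203). A numeric check of level:

```bash
cat >> m2.py <<'E'
for z in (80,84,88):
    x,e=fitv(R(130,160,z),[(101,291),(464,389),(570,203)],g); print(z,x.round(3),e.round(1))
print(((w2px('scene',T([634.2,-5,.085],R(130,160,80)))-200+.4)*5).round())
E
python3 m2.py|tail -6
```

```text
80 [ 6.35073e+02 -4.32900e+00  8.20000e-02] [-1.  -0.3  0.4  0.7  0.6 -0.9]
84 [ 6.39064e+02 -2.17900e+00  8.10000e-02] [-1.4 -0.4  0.5  0.8  0.9 -1.1]
88 [ 6.43052e+02 -2.90000e-02  8.10000e-02] [-1.9 -0.5  0.7  0.9  1.2 -1.3]
[[ 96. 288.]
 [466. 390.]
 [572. 197.]]
```

```bash
python3 -c "
from workcell import bot
print(bot.job_done())"
```

```text
the job is handed in; nothing more can be done
None
```

The block stands flat on the box floor, the large lid is pressed home and level within what the camera can resolve, and the job is handed in at about 29 s of the 72 s; the verdict was not shown.

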